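# Set the grain mill to 5 and close its hopper

### The job

Get the grain mill ready for use: turn its upright ribbed metal sleeve until the pointer has clicked in at number 5 on the scale. Then lower the hinged hopper lid until it is fully closed, without slamming it, and leave the jar, tumbler, spoon rest and pepper shaker round the mill standing where they are.

Things in the scene. Friction and masses are not known exactly. Their poses are not given: they have to be found in the camera images.
- mill: Grain mill, fixed: a light wooden block 160 mm deep (x), 320 mm wide (y), deck 90 mm above the counter. Origin on the counter, 13 mm to +y of the block's middle; +x points away from the robot at yaw 0. On its deck: the sleeve (axis at x 0, y -95 mm) and the open steel hopper (130 x 130 mm, centre at x 0, y +75 mm, rim 125 mm above the counter).
- sleeve_grip (a point): On the sleeve's vertical axis, 128 mm above the counter, a good height to grip; x axis along the pointer. The sleeve is an upright ribbed aluminium cylinder, 58 mm diameter, gripped from 100 to 148 mm above the counter; below it (92 to 100 mm) a skirt of 72 mm diameter has a black pointer nose, tip 46 mm from the axis. White scale plate below, top at 92 mm.
- sleeve (a joint): Turn of the sleeve (rad), growing counter-clockwise seen from above. It clicks into seven notches 24 degrees apart and rests only in a notch: 0 = number 1, 0.419 = 2, 0.838 = 3, 1.257 = 4, 1.676 = 5, 2.094 = 6, 2.513 = 7; end stops just outside 1 and 7. It starts at 1, 2 or 3. A click takes about 0.05 to 0.1 N m.
- scale_5 (a point): Centre of the black numeral 5 on the white scale plate, 60 mm from the sleeve's axis, 92 mm above the counter. The numerals 1 to 7 (14 mm high) stand round the sleeve on the plate's side away from the robot, rising counter-clockwise; 4 lies towards the mill's +x.
- lid_hinge (a point): Middle of the lid's hinge line, at x +65 mm, y +75 mm of the mill, 125.5 mm above the counter. The line runs along the mill's y, on the hopper's side away from the robot. The point turns with the lid: its -x axis points to the lid's free edge, its z axis is the normal of the lid's outer (upper) face.
- lid_press (a point): Point on the middle of the lid's outer face, 100 mm from the hinge: a good place to push. The lid is a wooden plate 142 mm long from hinge to free edge, 136 mm wide (along the hinge), 8 mm thick, its outer face 8 mm from the hinge line.
- lid (a joint): Opening angle of the lid (rad): 0 = closed flat on the hopper's rim, 1.57 = upright. It starts open at 1.0 to 1.45, leaning a little towards the robot. The hinge is stiff (about 0.22 N m): the lid stays where it is left and must be pushed all the way down.
- jar: Clamp-lid glass jar, bystander, diameter 100 mm, 146 mm tall, origin under its centre; stands to the mill's +y side.
- tumbler: Blue plastic tumbler, bystander, diameter 74 mm, 110 mm tall, origin under its centre; stands on the mill's side away from the robot, behind the hopper.
- spoon_rest: White ceramic spoon rest, bystander, dish of 94 mm diameter, 16 mm high, with a 40 mm tongue to its -x; origin under the dish; lies in front of the mill on the robot's side.
- pepper: Turned wooden pepper shaker, bystander, diameter 56 mm, 138 mm tall, origin under its centre; stands to the mill's -y side.

How it is judged:
On the way, in this order (a step that is already met when the one before it is completed fails the run):
1. the sleeve stands at number 5 while the lid is still open (value of joint sleeve between 1.556 and 1.796 rad and value of joint lid above 0.5 rad), for 0.2 s.
2. the lid is closed (value of joint lid below 0.05 rad), for 0.2 s.
At the end, for the whole second after the job is handed in: The sleeve rests at number 5 (joint 1.676 within 0.12 rad) and the lid is closed on the hopper (opening under 0.05 rad) (value of joint sleeve between 1.556 and 1.796 rad and value of joint lid below 0.05 rad); the robot touches nothing.
It fails at once if the lid is slammed (closing faster than 3 rad/s) (velocity of joint lid below -3 rad/s).
It fails at once if the jar, tumbler, spoon rest or pepper shaker is moved more than 30 mm or tipped over (distance of any of jar, tumbler, spoon_rest, pepper from where it was at the start of the episode above 0.03 m or angle between any of jar, tumbler, pepper's own z axis and vertical above 0.6 rad).
It also fails if it takes over 59 s, if anything falls off the work surface, if the arm or the gripper's body presses on something with over 40 N, if the wrist force passes 120 N, or if a joint passes its speed limit or range.

### The arm

A 7-joint arm with a two-finger parallel gripper is mounted at the origin on the work surface. World frame = base frame: x ahead of the robot, y to its left, z up, the work surface at z = 0. Lengths are in m, angles in rad, forces in N, time in s.
With the tool pointing down it reaches from about 0.4 to 0.875 m from the base axis. Payload 6.5 kg.
Tool frame: the origin (TCP) lies on the mounting face of the last link; the fingertips stand 166 mm ahead of it and the grasp point (between the pads) lies 147 mm ahead of it (ctrl.tip_reach is the distance from the TCP to the fingertips, in m); z points along the fingers, y is the line along which they close (so a half turn about z gives the same grasp; the last joint's range is limited). The gripper opens to 88 mm and grips with 3 to 60 N. Pads are 18 mm wide; open, the fingers measure 123 mm over their backs; the gripper's body (75 mm by 187 mm) begins 45 mm behind the grasp point.
Start: joints at [-1.181, 0.536, -0.004, 1.538, 0.003, 1.067, -0.071], TCP at [0.286, 0.584, 0.405] pointing down, gripper open.
Joint ranges: [-2.7, 2.7], [-0.37, 2.16], [-1.27, 1.26], [0.24, 2.4], [-1.31, 4.45], [0.19, 1.91], [-2.76, 2.76]. Speed limits (rad/s): [2.39, 2.39, 3.14, 3.14, 3.14, 3.14, 3.14].

### API

Orientations are given as a unit quaternion [x, y, z, w].
In Python, from cell import ctrl, viewer, nets gives the robot as it stands.
- The arm moves only by the tool carry_out, never from a script. Its argument "series" is a list of rows, each a list of 5 numbers: the finger opening in mm, from 0 to 88.1, then the shift along the world's x, y, z in mm, then the turn about the world's z in rad. A call has exactly 10 rows; each row shifts and turns the commanded pose from where the row before left it; what a row does not reach is not made up. A row lasts 1/8 s, in which the tool goes at most 62.5 mm and 10.7 degrees, less where a joint would pass 70% of its speed; a pose out of reach is approached as far as the arm can. A call is refused whole if a number of a shift passes 62.5 or a number of a turn 0.188, either way. A call with a gripper value outside its range is refused whole. The fingers move at their own pace and stop on an object; "squeeze" is the grip in N (left out, the last holds). Time passes only in rows, so rows that do not move let the fingers close, or fill a call up. It gives the time, the measured TCP pose, the force, the opening and the grip force at its end, in the units of the state.
- ctrl.get_state(): the state, without advancing time (a new reading comes with each control period).
- viewer.get_image(name): name is "scene" or "top" or "wrist"; returns the picture (400x640x3 uint8, red, green, blue); there is no depth.
- viewer.camera_info(name): a dict with "vfov" (degrees; the focal length in pixels is half the picture's height over the tangent of half this angle, whatever the lens; pixels are square), "cx", "cy" (the principal point, pixels), "pose" (4x4, takes a point from camera to world coordinates). Camera axes: x right, y up, looking along -z (the intrinsics and any distortion apply to the point x, -y, -z); pixel columns grow to the right and rows downward; lengths in m; the calibration is good to about 2 mm. A picture is of the moment at which its call begins: read the wrist's pose just before it. camera_info takes no time and is no camera call; for the wrist camera it gives the pose at the moment of the call.
- ctrl.job_done(): hands the job in; it is judged then, once.
Trained networks look in the newest picture that a camera, given by its name, has taken for a name from the list of things; names that differ only in an ending like _2 or _b are one class to them, and where a whole thing is asked for, a point or a joint stands for the part that bears it (a point fixed in the world has none). Each returns a list of dicts, best first, with "score" (0 to 1); they miss things now and then, are a little off and sometimes report something else, mostly with a low value. They report only what shows in the picture. A call takes as long as a camera call.
- nets.masks_of(camera, name): "mask" (400x640 bool, what is visible of it) and "xy" ([column, row] in pixels, amid what is visible of it).
- nets.place_of(camera, name): "xy" ([column, row] in pixels: a listed point, or the origin of a listed thing).
The state is a dict: "clock": time; "q": joint angles; "qvel": joint speeds; "effort": joint torques, N m; "tool_pos": TCP position; "orientation": TCP orientation; "contact_force": force on the tool from outside, world axes, zero at the start; "ft_torque": the same for the moment, N m; "opening": finger opening in m; "grasp_force": force on a finger pad.
Only numpy, scipy, OpenCV 4.12 (cv2) and the standard library are available. Lean on these libraries where they do the work, as an engineer would, in place of code of your own. Each camera call takes 0.05 s, during which the arm holds its last target. There are 200 camera calls.

## Working session

There is one attempt and no reset: what is moved stays moved. The work goes in short steps, Python scripts to look and compute and a tool call to move; the robot and the scene stay as the last step left them, time stands still between calls to the robot, and variables do not carry over. Pictures are saved under pics/ and viewed, at most 10 in all, crops included, and the job is handed in when it is done.

Besides the shell and the picture viewer there is one more tool, called by a JSON object that holds its "name" and its "arguments", one argument or row to a line. carry_out: Moves the arm, as the interface text tells. Its arguments: {"type":"object","properties":{"series":{"type":"array","items":{"type":"array","items":{"type":"number"}}},"squeeze":{"type":"number"}},"required":["series"]}

```bash
mkdir -p pics; ls
cat > h.py <<'E'
import numpy as np, cv2
from cell import ctrl, viewer, nets
def ray(cam,xy,info=None):
    i=info or viewer.camera_info(cam); f=200/np.tan(np.radians(i["vfov"])/2)
    P=np.array(i["pose"]); d=np.array([(xy[0]-i["cx"])/f,-(xy[1]-i["cy"])/f,-1.])
    d=P[:3,:3]@d; return P[:3,3],d/np.linalg.norm(d)
def atz(cam,xy,z,info=None):
    o,d=ray(cam,xy,info); return o+d*(z-o[2])/d[2]
def tri(rays):
    A=sum(np.eye(3)-np.outer(d,d) for o,d in rays); b=sum((np.eye(3)-np.outer(d,d))@o for o,d in rays)
    p=np.linalg.solve(A,b); return p,[np.linalg.norm(np.cross(p-o,d)) for o,d in rays]
def save(cam,name):
    im=viewer.get_image(cam); cv2.imwrite(f"pics/{name}.png",im[:,:,::-1]); return im
E
python3 - <<'E'
from h import *
ims=[]
for c in("scene","top"):
    save(c,c); i=viewer.camera_info(c); print(c,{k:(np.round(v,3).tolist()) if not isinstance(v,str) else v for k,v in i.items()})
print(viewer.camera_info("wrist").keys())
R={}
for n in["mill","sleeve_grip","scale_5","lid_hinge","lid_press","jar","tumbler","spoon_rest","pepper"]:
    rs=[]
    for c in("scene","top"):
        r=nets.place_of(c,n)[:2]; print(n,c,[(np.round(a["xy"],1).tolist(),round(a["score"],2)) for a in r])
        if r: rs.append(ray(c,r[0]["xy"]))
    if len(rs)==2: p,e=tri(rs); print("   ",np.round(p,4),np.round(e,4))
E
```

```text
pics
scene {'vfov': 54.244, 'cx': 324.188, 'cy': 196.521, 'pose': [[0.952, -0.219, 0.215, 0.781], [0.307, 0.644, -0.701, -0.661], [0.015, 0.733, 0.68, 0.792], [0.0, 0.0, 0.0, 1.0]]}
top {'vfov': 46.33, 'cx': 314.884, 'cy': 192.425, 'pose': [[-0.01, 0.999, -0.049, 0.504], [-1.0, -0.009, 0.005, 0.036], [0.005, 0.049, 0.999, 1.222], [0.0, 0.0, 0.0, 1.0]]}
dict_keys(['vfov', 'cx', 'cy', 'pose'])
mill scene [([308.0, 259.8], 0.96)]
mill top [([359.4, 189.8], 0.89)]
    [ 0.5679 -0.0872  0.0076] [0.0019 0.0019]
sleeve_grip scene [([315.7, 268.3], 0.71), ([292.7, 257.5], 0.66)]
sleeve_grip top [([406.8, 193.8], 0.79)]
    [ 0.5845 -0.1814  0.1004] [0.032 0.032]
scale_5 scene [([314.8, 267.6], 0.77)]
scale_5 top [([397.4, 164.9], 0.89)]
    [ 0.6185 -0.1711  0.1034] [0.0055 0.0055]
lid_hinge scene [([343.8, 216.5], 0.65)]
lid_hinge top [([333.0, 152.2], 0.76), ([455.7, 201.0], 0.41)]
    [ 0.644  -0.017   0.1212] [0.0098 0.0098]
lid_press scene [([340.3, 184.9], 0.93)]
lid_press top [([338.1, 164.2], 0.66)]
    [ 0.6178 -0.0192  0.2148] [0.0035 0.0035]
jar scene [([352.0, 200.7], 0.93), ([292.0, 256.9], 0.35)]
jar top [([256.6, 173.3], 0.7), ([455.3, 201.9], 0.49)]
    [ 0.6139  0.1824 -0.0154] [0.0036 0.0036]
tumbler scene [([381.2, 275.7], 0.87)]
tumbler top [([349.7, 121.3], 0.68)]
    [ 0.7516 -0.0652 -0.0076] [0.0013 0.0013]
spoon_rest scene []
spoon_rest top [([357.9, 244.3], 0.87), ([353.0, 120.8], 0.31)]
pepper scene [([254.2, 348.9], 0.77)]
pepper top [([458.7, 202.9], 0.69)]
    [ 0.5357 -0.3428  0.0089] [0.0029 0.0029]
```

Run:
```python
from h import *
t=cv2.imread("pics/top.png"); s=cv2.imread("pics/scene.png")
cv2.imwrite("pics/c.png",np.vstack([cv2.resize(t[90:290,210:510],(800,533))])) 
cv2.imwrite("pics/d.png",cv2.resize(s[120:380,200:520],(738,600)))
print(np.round(atz("top",(406.8,193.8),.128),4),np.round(atz("scene",(292.7,257.5),.128),4),tri([ray("top",(406.8,193.8)),ray("scene",(292.7,257.5))]))
print(atz("top",(333,152.2),.1255),atz("scene",(343.8,216.5),.1255),atz("top",(357.9,244.3),0))
print(atz("top",(397.4,164.9),.092),atz("scene",(314.8,267.6),.092))
```

```text
[ 0.5528 -0.1855  0.128 ] [ 0.5662 -0.1805  0.128 ] (array([ 0.5593906 , -0.18283374,  0.12778939]), [np.float64(0.007122516448722567), np.float64(0.007122516448722548)])
[ 0.65275172 -0.01358645  0.1255    ] [ 0.6359798  -0.02543594  0.1255    ] [ 0.42799251 -0.08134584  0.        ]
[ 0.62487392 -0.17124164  0.092     ] [ 0.61072405 -0.16513964  0.092     ]
```

View pics/c.png

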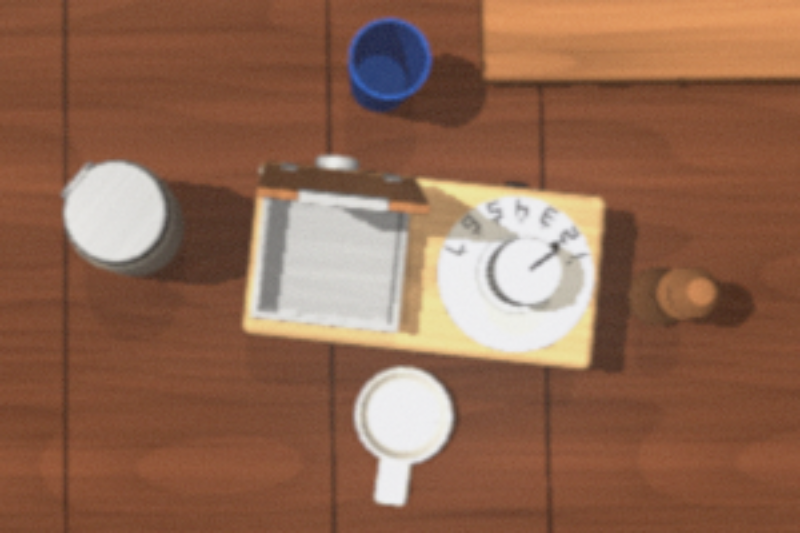

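View pics/d.png

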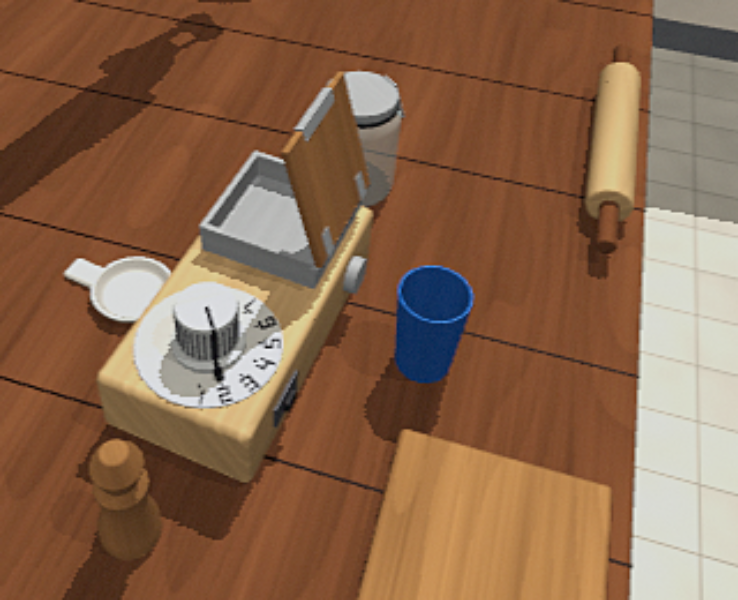

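The sleeve pointer stands at 2 (crop c, about 560,243). The lid is open at crop 340,190, and the area above the sleeve is clear. I'll raise the arm and move over the mill.

{"name": "carry_out", "arguments": {
  "series": [
    [88,0,0,40,0],
    [88,10,-40,35,0],
    [88,22,-62,0,0],
    [88,22,-62,0,0],
    [88,22,-62,0,0],
    [88,22,-62,0,0],
    [88,22,-62,0,0],
    [88,22,-62,0,0],
    [88,22,-62,0,0],
    [88,22,-62,0,0]
  ]
}}

```text
clock: 2.25
tool_pos: [0.4636, 0.0704, 0.4801]
orientation: [0.226, 0.974, 0.0, 0.0]
contact_force: [0.0, -0.3, 0.1]
opening: 0.0881
grasp_force: 0.0
```

{"name": "carry_out", "arguments": {
  "series": [
    [88,25,-60,0,0],
    [88,25,-60,0,0],
    [88,20,-60,0,0],
    [88,5,-50,0,0],
    [88,0,0,0,0],
    [88,0,0,0,0],
    [88,0,0,0,0],
    [88,0,0,0,0],
    [88,0,0,0,0],
    [88,0,0,0,0]
  ]
}}

```text
clock: 3.5
tool_pos: [0.5362, -0.152, 0.4798]
orientation: [0.226, 0.974, 0.0, 0.0]
contact_force: [0.3, -0.0, -0.6]
opening: 0.0876
grasp_force: 0.0
```

Run:
```python
from h import *
s=ctrl.get_state(); print({k:np.round(s[k],3).tolist() for k in("clock","q","tool_pos","orientation","contact_force")})
i=viewer.camera_info("wrist"); print(np.round(i["pose"],3).tolist(),i["vfov"])
save("wrist","w1")
for n in["mill","sleeve_grip","scale_5","lid_hinge","lid_press","spoon_rest"]:
    z=dict(sleeve_grip=.128,scale_5=.092,lid_hinge=.1255).get(n,0)
    for a in nets.place_of("wrist",n)[:2]: print(n,np.round(a["xy"],1),round(a["score"],2),np.round(atz("wrist",a["xy"],z,i),4))
```

```text
{'clock': 3.5, 'q': [-0.16, 0.319, 0.451, 1.723, -0.152, 1.135, 1.452], 'tool_pos': [0.536, -0.152, 0.48], 'orientation': [0.226, 0.974, 0.0, 0.0], 'contact_force': [0.312, -0.028, -0.599]}
[[0.44, -0.852, -0.285, 0.463], [0.898, 0.417, 0.139, -0.117], [0.001, -0.317, 0.949, 0.459], [0.0, 0.0, 0.0, 1.0]] 62.99667544851127
mill [365.4 155.3] 0.88 [ 0.5684 -0.0915  0.    ]
sleeve_grip [299.7 205.3] 0.82 [ 0.5575 -0.1832  0.128 ]
scale_5 [338.9 233.2] 0.75 [ 0.6211 -0.1638  0.092 ]
lid_hinge [465.2 212.9] 0.74 [ 0.6453 -0.0259  0.1255]
lid_press [517.8 232.7] 0.85 [0.7805 0.0706 0.    ]
spoon_rest [324.2  57.8] 0.79 [ 0.4286 -0.089   0.    ]
spoon_rest [515.5 234.3] 0.22 [0.7816 0.0667 0.    ]
```

View pics/w1.png

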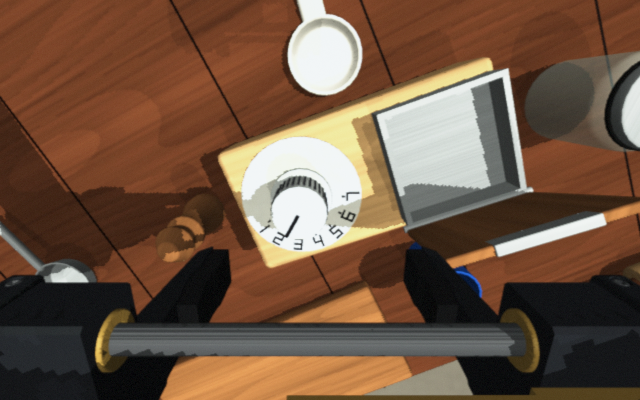

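The wrist view shows the pointer at 2 (290,228), the sleeve top near (300,208) and the plate centre near (302,195). I'll refine the axis from the plate and take a second wrist view after shifting and turning the tool towards the grip heading. That heading keeps the gripper body clear of the lid.

{"name": "carry_out", "arguments": {
  "series": [
    [88,5,-8,-10,0.17],
    [88,5,-8,-10,0.17],
    [88,5,-8,-10,0.17],
    [88,5,-8,-10,0.17],
    [88,0,0,-10,0.17],
    [88,0,0,-10,0.17],
    [88,0,0,-10,0.17],
    [88,0,0,0,0],
    [88,0,0,0,0],
    [88,0,0,0,0]
  ]
}}

```text
clock: 5.1
tool_pos: [0.5563, -0.1843, 0.4102]
orientation: [-0.358, 0.934, -0.0, 0.0]
contact_force: [0.3, -0.9, 0.8]
opening: 0.0879
grasp_force: 0.0
```

Run:
```python
from h import *
P=np.array([[0.44,-0.852,-0.285,0.463],[0.898,0.417,0.139,-0.117],[0.001,-0.317,0.949,0.459],[0,0,0,1]])
i=viewer.camera_info("wrist"); j=dict(i); j["pose"]=P
print("w1 plate",atz("wrist",(302,195),.092,j),"top",atz("wrist",(300,208),.148,j))
s=ctrl.get_state(); print({k:np.round(s[k],3).tolist() for k in("clock","q","tool_pos","orientation")})
save("wrist","w2")
pts={"sleeve_grip":(299.7,205.3),"scale_5":(338.9,233.2),"lid_hinge":(465.2,212.9),"lid_press":(517.8,232.7),"mill":(365.4,155.3)}
for n in pts:
    z=dict(sleeve_grip=.128,scale_5=.092,lid_hinge=.1255).get(n,0)
    for a in nets.place_of("wrist",n)[:1]:
        p,e=tri([ray("wrist",pts[n],j),ray("wrist",a["xy"],i)])
        print(n,np.round(a["xy"],1),round(a["score"],2),np.round(atz("wrist",a["xy"],z,i),4),"tri",np.round(p,4),np.round(e,4))
```

```text
w1 plate [ 0.5580146  -0.18286975  0.092     ] top [ 0.55489721 -0.18085868  0.148     ]
{'clock': 5.1, 'q': [0.088, 0.424, 0.205, 1.719, -0.099, 1.008, 2.632], 'tool_pos': [0.556, -0.184, 0.41], 'orientation': [-0.358, 0.934, -0.0, 0.0]}
sleeve_grip [311.5 194.1] 0.68 [ 0.5588 -0.1898  0.128 ] tri [ 0.5623 -0.1869  0.113 ] [0.0001 0.0001]
scale_5 [291.6 242.2] 0.9 [ 0.6184 -0.1642  0.092 ] tri [ 0.6194 -0.1643  0.0933] [0.0014 0.0014]
lid_hinge [378.1 356.6] 0.94 [ 0.6427 -0.0249  0.1255] tri [ 0.6421 -0.0277  0.1295] [0.0014 0.0014]
lid_press [450.6 139.5] 0.65 [ 0.4295 -0.0879  0.    ] tri [ 0.491  -0.1667  0.3946] [0.0703 0.0703]
mill [366.2 220.5] 0.9 [ 0.5693 -0.0895  0.    ] tri [ 0.5675 -0.0926  0.0077] [0.0004 0.0004]
```

View pics/w2.png

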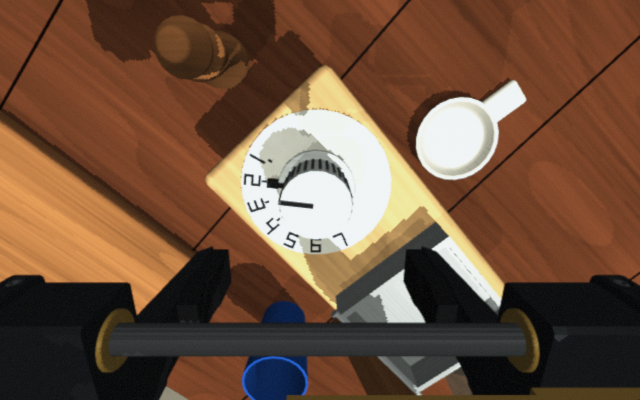

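Turning counter-clockwise raises q7, and it is now near its limit. I'll therefore turn back half a turn to the equivalent grip heading of about -45°.

{"name": "carry_out", "arguments": {
  "series": [
    [88,0,0,0,-0.182],
    [88,0,0,0,-0.182],
    [88,0,0,0,-0.182],
    [88,0,0,0,-0.182],
    [88,0,0,0,-0.182],
    [88,0,0,0,-0.182],
    [88,0,0,0,-0.182],
    [88,0,0,0,-0.182],
    [88,0,0,0,-0.182],
    [88,0,0,0,-0.182]
  ]
}}

```text
clock: 6.65
tool_pos: [0.5562, -0.1841, 0.4098]
orientation: [0.519, 0.855, 0.0, 0.0]
contact_force: [-0.1, -0.6, 0.3]
opening: 0.0878
grasp_force: 0.0
```

{"name": "carry_out", "arguments": {
  "series": [
    [88,0,0,0,-0.182],
    [88,0,0,0,-0.182],
    [88,0,0,0,-0.182],
    [88,0,0,0,-0.182],
    [88,0,0,0,-0.182],
    [88,0,0,0,-0.182],
    [88,0,0,0,-0.182],
    [88,0,0,0,0],
    [88,0,0,0,0],
    [88,0,0,0,0]
  ]
}}

```text
clock: 7.9
tool_pos: [0.5561, -0.1843, 0.4098]
orientation: [0.924, 0.382, 0.0, -0.0]
contact_force: [0.2, -0.9, -0.0]
opening: 0.0881
grasp_force: 0.0
```

Run:
```python
from h import *
i=viewer.camera_info("wrist"); s=ctrl.get_state(); print({k:np.round(s[k],4).tolist() for k in("clock","q","tool_pos","orientation")})
save("wrist","w3")
for n,z in dict(sleeve_grip=.128,scale_5=.092,lid_hinge=.1255,mill=0).items():
    for a in nets.place_of("wrist",n)[:1]: print(n,np.round(a["xy"],1),round(a["score"],2),np.round(atz("wrist",a["xy"],z,i),4))
# w2 camera pose = w3 pose rotated by +3.094 about the TCP vertical
a=3.094;c,d=np.cos(a),np.sin(a);t=np.array([.5563,-.1843,0]);P=np.array(i["pose"]);R=np.array([[c,-d,0],[d,c,0],[0,0,1]])
Q=P.copy();Q[:3,:3]=R@P[:3,:3];Q[:3,3]=R@(P[:3,3]-t)+t;j=dict(i);j["pose"]=Q
print("w2 plate",atz("wrist",(316.5,181.5),.092,j),"top",atz("wrist",(317,205),.148,j))
```

```text
{'clock': 7.9, 'q': [-0.4049, 0.5754, 0.9293, 1.7471, -0.5162, 1.0842, -0.0891], 'tool_pos': [0.5561, -0.1843, 0.4098], 'orientation': [0.9242, 0.3819, 0.0001, -0.0001]}
sleeve_grip [316.2 193.1] 0.88 [ 0.5588 -0.1822  0.128 ]
scale_5 [352.7 125.5] 0.77 [ 0.6184 -0.1686  0.092 ]
mill [267.6  98.5] 0.89 [ 0.5717 -0.0912  0.    ]
w2 plate [ 0.55322363 -0.18639315  0.092     ] top [ 0.55598778 -0.18331456  0.148     ]
```

View pics/w3.png

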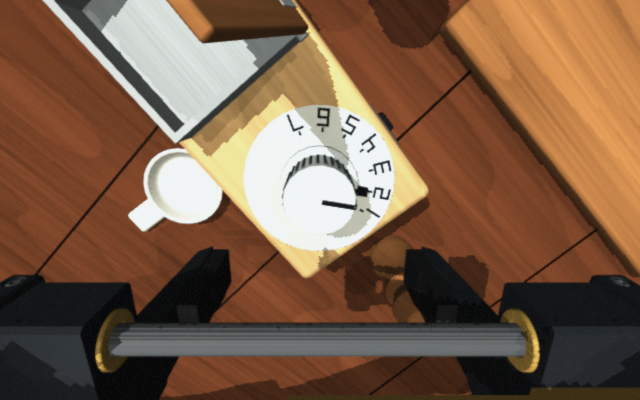

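The pointer nose is at (363,190), beside numeral 2 at (381,193). The axis is at about (0.557, -0.184), so the tool is already centred on it. I'll descend 135 mm and grip.

{"name": "carry_out", "arguments": {
  "series": [
    [88,1,0,-20,0],
    [88,0,0,-20,0],
    [88,0,0,-20,0],
    [88,0,0,-20,0],
    [88,0,0,-20,0],
    [88,0,0,-20,0],
    [88,0,0,-15,0],
    [88,0,0,0,0],
    [88,0,0,0,0],
    [88,0,0,0,0]
  ]
}}

```text
clock: 9.4
tool_pos: [0.5574, -0.1844, 0.2755]
orientation: [0.925, 0.381, 0.001, 0.0]
contact_force: [0.3, -0.0, -0.0]
opening: 0.0879
grasp_force: 0.0
```

{"name": "carry_out", "arguments": {
  "series": [
    [50,0,0,0,0],
    [50,0,0,0,0],
    [50,0,0,0,0],
    [50,0,0,0,0],
    [50,0,0,0,0],
    [50,0,0,0,0],
    [50,0,0,0,0],
    [50,0,0,0,0],
    [50,0,0,0,0],
    [50,0,0,0,0]
  ],
  "squeeze": 20
}}

```text
clock: 10.65
tool_pos: [0.5576, -0.1846, 0.2749]
orientation: [0.925, 0.381, 0.0, 0.001]
contact_force: [4.0, -3.6, -3.1]
opening: 0.0575
grasp_force: 20.0
```

{"name": "carry_out", "arguments": {
  "series": [
    [50,0,0,0,0.12],
    [50,0,0,0,0.12],
    [50,0,0,0,0.12],
    [50,0,0,0,0.12],
    [50,0,0,0,0.12],
    [50,0,0,0,0.12],
    [50,0,0,0,0.12],
    [50,0,0,0,0.12],
    [50,0,0,0,0],
    [50,0,0,0,0]
  ]
}}

```text
clock: 11.9
tool_pos: [0.5583, -0.1848, 0.2749]
orientation: [0.644, 0.765, 0.0, 0.002]
contact_force: [8.1, -3.0, -6.1]
opening: 0.0576
grasp_force: 20.0
```

{"name": "carry_out", "arguments": {
  "series": [
    [50,0,0,0,0.1],
    [50,0,0,0,0.1],
    [50,0,0,0,0.1],
    [50,0,0,0,0],
    [50,0,0,0,0],
    [50,0,0,0,0],
    [50,0,0,0,0],
    [50,0,0,0,0],
    [50,0,0,0,0],
    [50,0,0,0,0]
  ]
}}

```text
clock: 13.15
tool_pos: [0.5586, -0.1847, 0.2749]
orientation: [0.522, 0.853, 0.0, 0.002]
contact_force: [9.5, -3.6, -7.8]
opening: 0.0574
grasp_force: 20.0
```

Run:
```python
from h import *
s=ctrl.get_state(); print({k:np.round(s[k],3).tolist() for k in("clock","q","tool_pos","orientation","contact_force","ft_torque")})
x,y=s["orientation"][:2];print("heading",np.degrees(np.arctan2(2*y*y-1,2*x*y)))
```

```text
{'clock': 13.15, 'q': [-0.093, 0.643, 0.462, 1.821, -0.395, 0.764, 1.048], 'tool_pos': [0.559, -0.185, 0.275], 'orientation': [0.522, 0.853, 0.0, 0.002], 'contact_force': [9.518, -3.644, -7.814], 'ft_torque': [-0.954, -1.519, 0.017]}
heading 27.008784051002387
```

Turned 72°. I'll release, rise and check.

{"name": "carry_out", "arguments": {
  "series": [
    [80,0,0,0,0],
    [80,0,0,0,0],
    [80,0,0,0,0],
    [80,0,0,0,0],
    [80,0,0,30,0],
    [80,0,0,40,0],
    [80,0,0,40,0],
    [80,0,0,40,0],
    [80,0,0,40,0],
    [80,0,0,0,0]
  ]
}}

```text
clock: 14.4
tool_pos: [0.5576, -0.1849, 0.4678]
orientation: [0.523, 0.853, 0.001, 0.003]
contact_force: [-0.1, -0.9, -0.6]
opening: 0.0803
grasp_force: 0.0
```

Run:
```python
from h import *
s=ctrl.get_state(); print({k:np.round(s[k],3).tolist() for k in("clock","tool_pos","contact_force")})
i=viewer.camera_info("wrist");a=viewer.get_image("wrist")[:,:,::-1];t=viewer.get_image("scene")[:,:,::-1]
cv2.imwrite("pics/e.png",np.vstack([cv2.resize(a[:280],(640,280)),cv2.resize(t[130:330,220:500],(448,320))[:, :].copy() if 0 else cv2.copyMakeBorder(cv2.resize(t[130:330,220:500],(448,320)),0,0,0,192,0)]))
for c in("scene","wrist"):
  for n in("lid_hinge","lid_press"):
    for r in nets.place_of(c,n)[:1]: print(c,n,np.round(r["xy"],1),round(r["score"],2),[np.round(v,3).tolist() for v in ray(c,r["xy"])])
```

```text
{'clock': 14.4, 'tool_pos': [0.558, -0.185, 0.468], 'contact_force': [-0.138, -0.949, -0.646]}
scene lid_hinge [345.4 217. ] 0.57 [[0.781, -0.661, 0.792], [-0.152, 0.682, -0.715]]
scene lid_press [342.2 181.3] 0.73 [[0.781, -0.661, 0.792], [-0.179, 0.739, -0.649]]
wrist lid_hinge [479.   62.3] 0.84 [[0.52, -0.111, 0.442], [0.335, 0.256, -0.907]]
wrist lid_press [528.7  34.7] 0.8 [[0.52, -0.111, 0.442], [0.385, 0.344, -0.856]]
```

View pics/e.png

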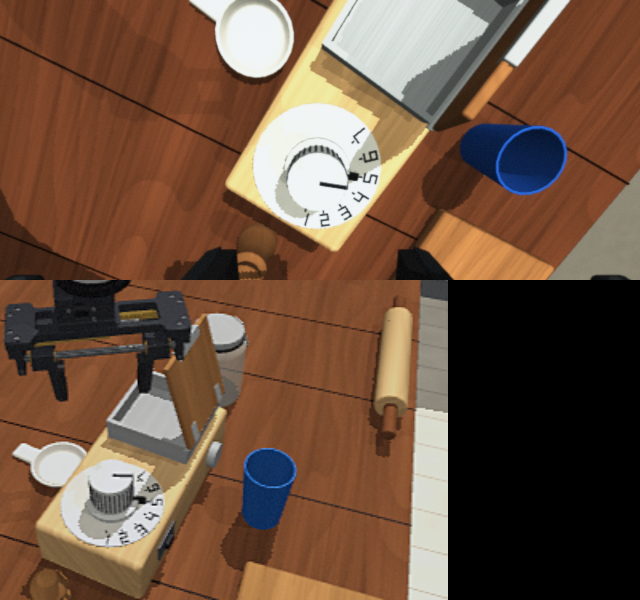

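The pointer has clicked in at 5: in the wrist view the nose is at (352,176) beside the numeral 5 at (371,177). The lid is untouched. Next I'll close the fingers and go behind the lid, above the tumbler.

{"name": "carry_out", "arguments": {
  "series": [
    [0,22,26,0,0.16],
    [0,22,26,0,0.16],
    [0,22,26,0,0.16],
    [0,22,26,0,0.16],
    [0,23,26,0,0.16],
    [0,24,26,0,0.16],
    [0,0,0,-20,0],
    [0,0,0,-25,0],
    [0,0,0,-30,0],
    [0,0,0,0,0]
  ]
}}

```text
clock: 15.95
tool_pos: [0.6911, -0.0281, 0.3863]
orientation: [0.07, 0.998, -0.0, -0.003]
contact_force: [1.0, 0.4, 0.8]
opening: 0.0004
grasp_force: 0.0
```

Run:
```python
from h import *
s=ctrl.get_state(); print({k:np.round(s[k],3).tolist() for k in("clock","q","tool_pos","orientation","contact_force","opening")})
a=viewer.get_image("wrist")[:,:,::-1];t=viewer.get_image("scene")[:,:,::-1]
cv2.imwrite("pics/f.png",np.hstack([cv2.resize(a,(400,250)),cv2.resize(t[60:310,200:520],(400,312))[:250]]))
cv2.imwrite("pics/f.png",cv2.resize(t[60:310,200:520],(768,600)))
```

```text
{'clock': 15.95, 'q': [-0.214, 0.643, 0.299, 1.441, -0.2, 1.094, 1.553], 'tool_pos': [0.691, -0.028, 0.386], 'orientation': [0.07, 0.998, -0.0, -0.003], 'contact_force': [0.978, 0.444, 0.84], 'opening': 0.0}
```

View pics/f.png

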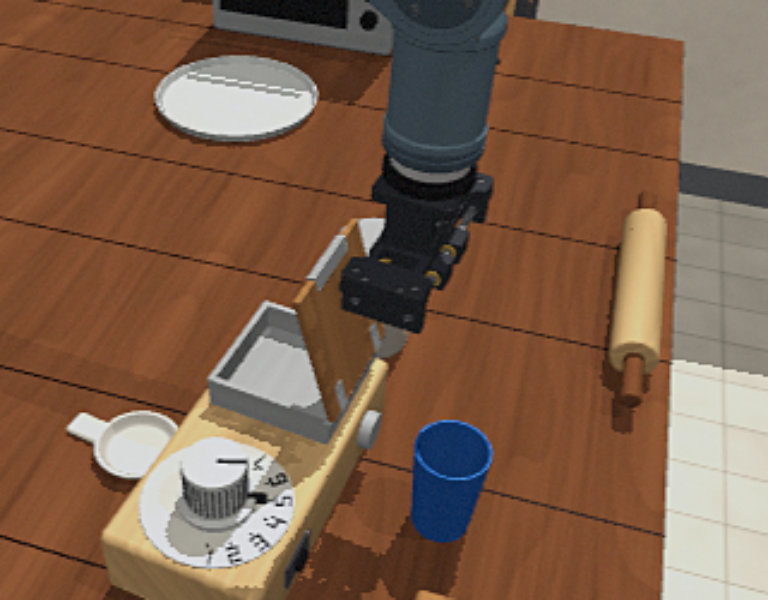

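The tool stands behind the lid with clearance. I'll push towards the robot, following the arc.

{"name": "carry_out", "arguments": {
  "series": [
    [0,-14,2,0,0],
    [0,-14,2,0,0],
    [0,-10,1,0,0],
    [0,-10,1,0,0],
    [0,-10,1,0,0],
    [0,-10,1,0,0],
    [0,-10,1,0,0],
    [0,-10,1,-2,0],
    [0,0,0,0,0],
    [0,0,0,0,0]
  ]
}}

```text
clock: 17.3
tool_pos: [0.604, -0.0182, 0.3876]
orientation: [0.07, 0.998, 0.0, -0.0]
contact_force: [0.4, 0.1, 0.3]
opening: 0.0
grasp_force: 0.0
```

Run:
```python
from h import *
s=ctrl.get_state(); print({k:np.round(s[k],3).tolist() for k in("clock","tool_pos","contact_force")})
t=viewer.get_image("scene")[:,:,::-1]
cv2.imwrite("pics/g.png",cv2.resize(t[60:310,200:520],(768,600)))
```

```text
{'clock': 17.3, 'tool_pos': [0.604, -0.018, 0.388], 'contact_force': [0.411, 0.067, 0.337]}
```

View pics/g.png

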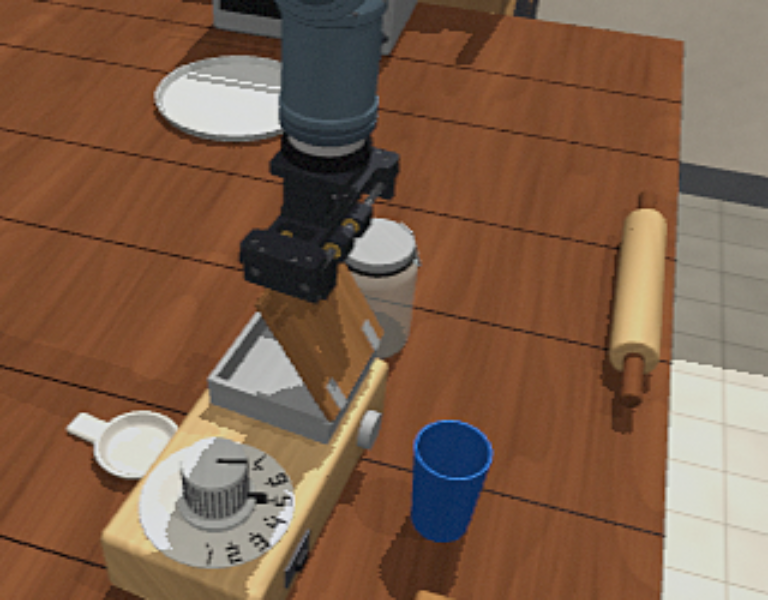

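{"name": "carry_out", "arguments": {
  "series": [
    [0,-10,1,-8,0],
    [0,-8,1,-7,0],
    [0,-8,1,-7,0],
    [0,-7,1,-8,0],
    [0,-6,1,-9,0],
    [0,-6,1,-9,0],
    [0,-4,0.5,-9.5,0],
    [0,-3,0.5,-10,0],
    [0,-2,0,-10,0],
    [0,0,0,0,0]
  ]
}}

```text
clock: 18.6
tool_pos: [0.5497, -0.0111, 0.3092]
orientation: [0.07, 0.998, -0.0, -0.001]
contact_force: [0.0, -0.8, -1.4]
opening: 0.0005
grasp_force: 0.0
```

{"name": "carry_out", "arguments": {
  "series": [
    [0,-1,0,-4,0],
    [0,0,0,-4,0],
    [0,0,0,-3,0],
    [0,0,0,-1,0],
    [0,0,0,0,0],
    [0,0,0,0,0],
    [0,0,0,0,0],
    [0,0,0,0,0],
    [0,0,0,0,0],
    [0,0,0,0,0]
  ]
}}

```text
clock: 19.85
tool_pos: [0.5492, -0.0113, 0.2998]
orientation: [0.07, 0.998, 0.0, 0.0]
contact_force: [-6.8, 1.6, 17.6]
opening: 0.0003
grasp_force: 9.1
```

There is firm contact with the tip at 0.134 m, which matches the closed lid's face at 0.1335 m. I'll lift off and check.

{"name": "carry_out", "arguments": {
  "series": [
    [0,0,0,10,0],
    [0,0,0,20,0],
    [0,0,0,40,0],
    [0,0,0,50,0],
    [0,0,0,50,0],
    [0,-20,0,0,0],
    [0,-40,0,0,0],
    [0,-40,0,0,0],
    [0,0,0,0,0],
    [0,0,0,0,0]
  ]
}}

```text
clock: 21.1
tool_pos: [0.4497, -0.0112, 0.4686]
orientation: [0.07, 0.998, 0.0, 0.001]
contact_force: [-0.9, 0.2, 0.5]
opening: 0.0006
grasp_force: 0.0
```

Run:
```python
from h import *
s=ctrl.get_state(); print({k:np.round(s[k],3).tolist() for k in("clock","tool_pos","contact_force")})
t=viewer.get_image("scene")[:,:,::-1]
cv2.imwrite("pics/i.png",cv2.resize(t[120:370,200:520],(768,600)))
```

```text
{'clock': 21.1, 'tool_pos': [0.45, -0.011, 0.469], 'contact_force': [-0.869, 0.196, 0.498]}
```

View pics/i.png

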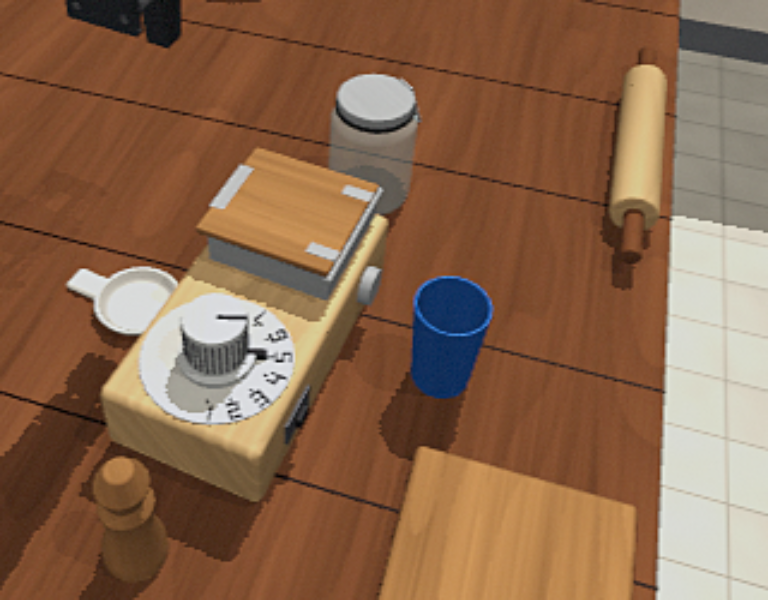

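The lid lies flat on the hopper (290,210), the pointer is at 5 (265,354), and the things around the mill stand where they were. I'll hand it in.

```bash
python3 -c "
from cell import ctrl
print(ctrl.job_done())"
```

```text
the job is handed in; nothing more can be done
None
```

The job is handed in after about 21 s of robot time: the sleeve is clicked in at 5, the lid was lowered gently until fully closed, and the jar, tumbler, spoon rest and pepper shaker look undisturbed in the last picture (no verdict came back).

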